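Stand the round-bottomed bottle in its ring

TASK

The round-bottomed glass bottle wobbles loose on the tiled ledge: pick it up and stand it upright in the steel ring, cap up, setting it down gently rather than dropping it, and let go. Leave the flat-bottomed bottle and the mug standing where they are.

Things in the scene. Friction and masses are not known exactly. Their poses are not given: they have to be found in the camera images.
- round_bottle: amber glass bottle: ball-shaped body 64 mm across, 22 mm neck, black twist cap 30 mm across, from 72 to 98 mm above the lowest point (98 mm overall); 0.17 to 0.35 kg. Heavy-footed: starts upright on the ledge (level top 30 mm above the work surface) but rocks and rolls if nudged. Origin: lowest point of the ball; z up the axis to the cap. Cap can be gripped from above.
- ring: plain stainless steel ring fixed flat on the ledge: outside diameter 68 mm, hole 48 mm, 20 mm high. Origin: centre of its underside, on the ledge top; z up. The ball is too big for the hole: seated on the inner edge, the bottle's lowest point is about 9 mm above the ledge, 11 mm below the ring's top.
- flat_bottle: bystander: amber glass bottle with a straight round body 48 mm in diameter, flat-bottomed, with the same black cap, 110 mm high overall, standing on the ledge. Origin: centre of its underside; z up. Must stay within 30 mm of its place.
- mug: bystander: stainless steel mug, 76 mm in diameter, 85 mm high, standing on the ledge open side up, its handle roughly towards the robot (handle along the mug's own +y). Origin: centre of its underside; z up. Must stay within 30 mm of its place.
Things that resemble listed ones, but are neither listed nor needed, are in the scene too. Leave any purple look-alike of the round_bottle alone.

How it is judged (in metres and radians):
On the way:
1. the round-bottomed bottle is held in the gripper, lifted at least 15 mm off the ledge (height (world z) of round_bottle above 0.045 m and contact force between round_bottle and the fingers above 0.5 N), for 0.1 s.
At the end, for the whole second after the job is handed in: Round-bottomed bottle sits in the ring: lowest point within 12 mm of the ring axis and 4 to 16 mm above the ring underside, cap up within 12 degrees, at rest (under 0.03 m/s, 0.5 rad/s). Flat bottle and mug upright within 11 degrees and within 30 mm of their start (horizontal distance between round_bottle and ring below 0.012 m and z of round_bottle in the frame of ring between 0.004 and 0.016 m and angle between round_bottle's own z axis and vertical below 0.21 rad and linear speed of round_bottle below 0.03 m/s and angular speed of round_bottle below 0.5 rad/s and distance of each of flat_bottle, mug from where it was at the start of the episode below 0.03 m and angle between each of flat_bottle, mug's own z axis and vertical below 0.2 rad); the robot touches nothing.
It fails at once if the round-bottomed bottle is let go in the air, more than about 15 mm above its seat in the ring (height (world z) of round_bottle above 0.055 m and contact force between round_bottle and the fingers below 0.05 N).
It fails at once if the round-bottomed bottle is rammed onto the ring (contact force above 45 N) (contact force between round_bottle and ring above 45 N).
It fails at once if the flat-bottomed bottle or the mug is moved more than 30 mm (distance of any of flat_bottle, mug from where it was at the start of the episode above 0.03 m).
It also fails if it takes over 46 s, if anything falls off the work surface, if the arm or the gripper's body presses on something with over 40 N, if the wrist force passes 120 N, or if a joint passes its speed limit or range.

ROBOT

A 6-joint arm with a two-finger parallel gripper is mounted at the origin on the work surface. World frame = base frame: x ahead of the robot, y to its left, z up, the work surface at z = 0. Lengths are in mm, angles in degrees, forces in N, time in s.
With the tool pointing down it reaches from about 350 to 850 mm from the base axis. Payload 8.1 kg.
Tool frame: the origin (TCP) lies at the very end of the fingers, on their centre line; the grasp point (between the pads) lies 19 mm behind it; z points along the fingers, y is the line along which they close (so a half turn about z gives the same grasp; the last joint's range is limited). The gripper opens to 85 mm and grips with 20 to 120 N. Pads are 22 mm wide; open, the fingers measure 114 mm over their backs; the gripper's body (76 mm by 85 mm) begins 54 mm behind the grasp point. The pads swing forward as they close: fully open they stand 13 mm farther back than shut.
Start: joints at [-81.211, 7.471, 85.268, -0, 87.261, -4.893], TCP at [141.942, -582.973, 231.292] pointing down, gripper open.
Joint ranges: [-169.43, 169.43], [-51.17, 129.36], [1.28, 143.12], [-76.62, 256.62], [0, 156.53], [-152.29, 152.29]. Speed limits (degrees/s): [136.94, 136.94, 159.86, 180, 180, 180].

INTERFACE

Orientations are given as [roll, pitch, yaw] about the fixed x, y, z axes, in that order (R = Rz(yaw) Ry(pitch) Rx(roll)).
In Python, from bench import sense, eyes, job, models gives the robot as it stands. The module is installed in compiled form; this text tells all that it offers.
- The arm moves only by the tool apply_moves, never from a script. Its argument "rows" is a list of rows, each a list of 6 numbers: the shift along the tool's x, y, z in mm, then the turn, a rotation vector about the tool's x, y, z in rad. In form: [[dx, dy, dz, rx, ry, rz], ...]. A call has exactly 5 rows; each row shifts and turns the commanded pose from where the row before left it, along the tool's axes as they then stand; what a row does not reach is not made up. A row lasts 1/8 s, in which the tool goes at most 62.5 mm and 10.7 degrees, less where a joint would pass 70% of its speed; a pose out of reach is approached as far as the arm can. A call is refused whole if a number of a shift passes 62.5 or a number of a turn 0.188, either way. A call with a gripper value outside its range is refused whole. "fingers" is the finger opening in mm, from 0 to 85.4, set as the call begins (left out, the last holds). The fingers move at their own pace and stop on an object; "grip_force" is the grip in N (left out, the last holds). Time passes only in rows, so rows that do not move let the fingers close, or fill a call up. It gives the time, the measured TCP pose, the force, the opening and the grip force at its end, in the units of the state.
- sense(): the state, without advancing time (a new reading comes with each control period).
- eyes.snapshot(name): name is "side" or "top" or "wrist"; returns (picture, depth): 420x560x3 uint8, red, green, blue; 420x560 float32, mm along the optical axis (not along the pixel's ray), 0 where there is no reading.
- eyes.get_calibration(name): a dict with "intrinsics" (3x3 intrinsics, pixels), "R" (3x3) and "t" (3): a world point X has camera coordinates R X + t; the wrist camera has in their place "mount" (4x4, takes a point from camera to tool coordinates, whose origin is the TCP and whose axes are the flange's). Camera axes: x right, y down, z forward; pixel columns grow to the right and rows downward; lengths in mm; the calibration is good to about 2 mm. The wrist camera is an equidistant fisheye: a pixel r from the principal point sees the ray r / f radians off the axis. A picture is of the moment at which its call begins: read the wrist's pose just before it. get_calibration takes no time and is no camera call.
- job.hand_in(): hands the job in; it is judged then, once.
Trained networks look in the newest picture that a camera, given by its name, has taken for a name from the list of things; names that differ only in an ending like _2 or _b are one class to them, and where a whole thing is asked for, a point or a joint stands for the part that bears it (a point fixed in the world has none). Each returns a list of dicts, best first, with "confidence" (0 to 1); they miss things now and then, are a little off and sometimes report something else, mostly with a low value. They report only what shows in the picture. A call takes as long as a camera call. They do not tell look-alikes from the thing itself.
- models.boxes_of(name, camera): "xyz" ([x, y, z] in mm, in world coordinates, good to about 4 mm: the middle of the surface that is visible of it).
- models.cut_out(name, camera): "pixels" (420x560 bool, what is visible of it).
- models.place_of(name, camera): "xyz" ([x, y, z] in mm, in world coordinates, good to about 4 mm: a listed point, or the origin of a listed thing).
The state is a dict: "time": time; "joint_pos": joint angles; "qd": joint speeds; "joint_efforts": joint torques, N m; "tool_pos": TCP position; "tcp_rot": TCP orientation; "ft_force": force on the tool from outside, world axes, zero at the start; "wrist_torque": the same for the moment, N m; "finger_gap": finger opening in mm; "grip_force": force on a finger pad.
Only numpy, scipy, OpenCV 4.12 (cv2) and the standard library are available. Lean on these libraries where they do the work, as an engineer would, in place of code of your own. Each camera call takes 0.05 s, during which the arm holds its last target. There are 200 camera calls.

## Working session

There is one attempt and no reset: what is moved stays moved. The work goes in short steps, Python scripts to look and compute and a tool call to move; the robot and the scene stay as the last step left them, time stands still between calls to the robot, and variables do not carry over. Pictures are saved under pics/ and viewed, at most 10 in all, crops included, and the job is handed in when it is done.

Besides the shell and the picture viewer there is one more tool, called after "Emit:" as name(argument=value, ...), one argument or row to a line, values as JSON. apply_moves: Moves the arm, as the interface text tells. Its arguments: {"type":"object","properties":{"rows":{"type":"array"},"fingers":{"type":"number"},"grip_force":{"type":"number"}},"required":["rows"]}

```bash
mkdir -p pics; python3 - <<'E'
from bench import sense, eyes, models
import cv2,numpy as np
s=sense();print(s['time'],s['tool_pos'],s['tcp_rot'],s['finger_gap'])
ims=[]
for c in ['side','top']:
    p,d=eyes.snapshot(c);ims.append(p)
    np.savez(f'{c}.npz',p=p,d=d)
    for n in ['round_bottle','ring','flat_bottle','mug']:
        for r in models.place_of(n,c): print(c,n,np.round(r['xyz']),round(r['confidence'],2))
cv2.imwrite('pics/a.png',cv2.resize(cv2.cvtColor(np.hstack(ims),cv2.COLOR_RGB2BGR),(800,300),interpolation=cv2.INTER_AREA))
cv2.imwrite('pics/top.png',cv2.cvtColor(ims[1],cv2.COLOR_RGB2BGR))
E
```

```text
0.0 [ 141.87892341 -582.44667958  230.25985445] [-1.79898073e+02 -9.75782547e-03  1.36827124e+01] 85.68775708829132
side round_bottle [ 316. -339.    5.] 0.8
side round_bottle [ 310. -146.   -2.] 0.7
side round_bottle [ 564. -496.    3.] 0.69
side round_bottle [ 590. -117.   30.] 0.58
side round_bottle [ 266. -254.   -2.] 0.56
side ring [ 582. -263.   31.] 0.63
side flat_bottle [482. 289.  29.] 0.61
side mug [500.  70.  31.] 0.61
top round_bottle [ 595. -120.   33.] 0.98
top round_bottle [ 314. -337.   -1.] 0.8
top round_bottle [ 315. -144.    0.] 0.79
top round_bottle [ 267. -259.   -1.] 0.74
top round_bottle [ 561. -491.   -2.] 0.64
top ring [ 586. -259.   28.] 0.52
top flat_bottle [484. 289.  29.] 0.97
top mug [494.  73.  29.] 0.76
```

View pics/a.png

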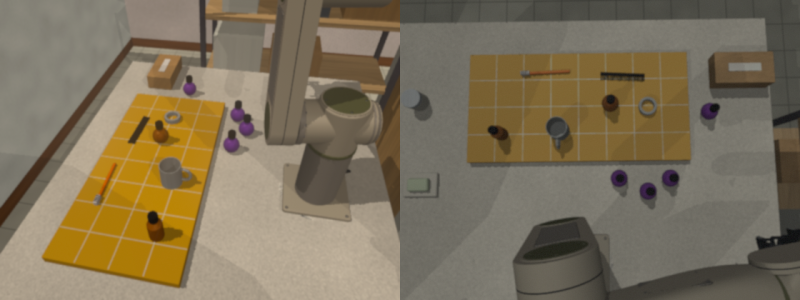

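View pics/top.png

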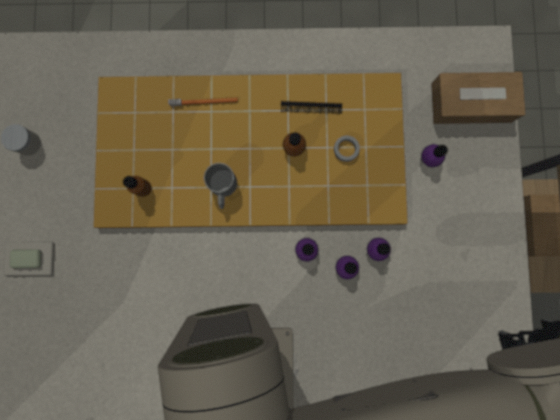

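Emit:
apply_moves(
  rows=[
    [20,-13,0,0,0,0],
    [40,-25,0,0,0,0],
    [40,-25,0,0,0,0],
    [40,-25,0,0,0,0],
    [40,-25,0,0,0,0],
  ],
  fingers=85,
)

```text
time: 1.12
tool_pos: [291.5, -428.5, 231.4]
tcp_rot: [180.0, -0.0, 13.7]
ft_force: [0.2, -0.6, 0.1]
finger_gap: 85.0
grip_force: 0.0
```

Emit:
apply_moves(
  rows=[
    [40,-25,0,0,0,0],
    [40,-25,0,0,0,0],
    [40,-25,0,0,0,0],
    [40,-25,0,0,0,0],
    [40,-25,0,0,0,0],
  ],
)

```text
time: 1.75
tool_pos: [455.9, -259.5, 231.5]
tcp_rot: [180.0, -0.0, 13.7]
ft_force: [0.1, -0.8, 0.3]
finger_gap: 84.8
grip_force: 0.0
```

Emit:
apply_moves(
  rows=[
    [40,-25,0,0,0,0],
    [30,-20,0,0,0,0],
    [20,-13,0,0,0,0],
    [0,0,0,0,0,0],
    [0,0,0,0,0,0],
  ],
)

```text
time: 2.38
tool_pos: [528.2, -183.9, 231.3]
tcp_rot: [180.0, 0.0, 13.7]
ft_force: [0.5, -0.2, -0.2]
finger_gap: 85.1
grip_force: 0.0
```

```bash
cat > h.py <<'E'
from bench import sense, eyes, models
import cv2,numpy as np
from scipy.spatial.transform import Rotation as Ro
def Rt(s): return Ro.from_euler('xyz',s['tcp_rot'],degrees=True).as_matrix()
def look(fn=None):
    s=sense(); p,d=eyes.snapshot('wrist')
    if fn: cv2.imwrite(fn,cv2.cvtColor(p,cv2.COLOR_RGB2BGR))
    return s,p,d
def cloud(s,d):
    c=eyes.get_calibration('wrist');K=np.array(c['intrinsics']);M=np.array(c['mount'])
    v,u=np.mgrid[:420,:560]; x=(u-K[0,2])/K[0,0];y=(v-K[1,2])/K[1,1];r=np.hypot(x,y)+1e-9
    P=np.stack([x/r*np.tan(r)*d,y/r*np.tan(r)*d,d],-1)
    P=P@M[:3,:3].T+M[:3,3]
    return P@Rt(s).T+np.array(s['tool_pos'])
def tool(s,w): return np.round(Rt(s).T@(np.array(w)-s['tool_pos']),1)
E
python3 - <<'E'
from h import *
s,p,d=look('pics/w1.png');print(s['time'],s['tool_pos'],s['tcp_rot'],s['finger_gap'])
P=cloud(s,d)
for n in ['round_bottle','ring']:
    for r in models.place_of(n,'wrist'): print(n,np.round(r['xyz']),round(r['confidence'],2))
    for r in models.cut_out(n,'wrist'):
        m=r['pixels']&(d>0);q=P[m];print(' cut',m.sum(),np.argwhere(m).mean(0).round(),np.percentile(q,[1,50,99],axis=0).round().tolist(),round(r['confidence'],2))
        if n=='round_bottle':
            z=q[:,2].max();t=q[q[:,2]>np.percentile(q[:,2],99)-6];print('  captop',t.mean(0),np.ptp(t,axis=0))
E
```

```text
2.375 [ 528.17744737 -183.92566779  231.28674373] [1.79995762e+02 1.86387930e-02 1.37149150e+01] 85.07484531388975
round_bottle [ 316. -148.   -0.] 0.9
round_bottle [ 561. -499.   -2.] 0.83
round_bottle [ 312. -338.   -2.] 0.76
 cut 2059 [219. 517.] [[536.0, -507.0, 22.0], [565.0, -481.0, 55.0], [593.0, -464.0, 99.0]] 0.91
  captop [ 563.44202199 -492.30485072   97.36579958] [29.05782957 29.81642305  6.54480571]
 cut 3434 [110. 229.] [[563.0, -150.0, 64.0], [592.0, -127.0, 87.0], [620.0, -93.0, 129.0]] 0.88
  captop [ 591.35328589 -120.9338449   127.61125165] [29.75967382 29.7874815   6.72361674]
 cut 540 [345. 351.] [[328.0, -353.0, 18.0], [340.0, -330.0, 40.0], [542.0, -202.0, 307.0]] 0.82
  captop [ 542.30757589 -200.52900147  308.36970676] [1.64455    4.73563263 6.12779856]
 cut 1653 [331. 214.] [[310.0, -180.0, 23.0], [332.0, -149.0, 51.0], [347.0, -122.0, 94.0]] 0.81
  captop [ 328.05684534 -144.73975155   91.88523335] [ 8.73712972 17.2947794   9.55418951]
 cut 2016 [151. 363.] [[552.0, -292.0, 31.0], [584.0, -261.0, 50.0], [617.0, -228.0, 51.0]] 0.86
```

View pics/w1.png

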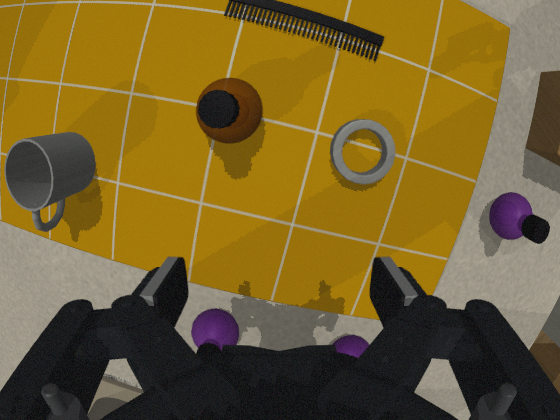

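Emit:
apply_moves(
  rows=[
    [20,-12,0,0,0,0],
    [30,-18,0,0,0,0],
    [20,-12,0,0,0,0],
    [6.3,-4.2,10,0,0,0],
    [0,0,20,0,0,0],
  ],
  fingers=70,
  grip_force=30,
)

```text
time: 3.25
tool_pos: [592.1, -121.5, 200.8]
tcp_rot: [180.0, -0.0, 13.7]
ft_force: [-0.3, 0.4, -0.6]
finger_gap: 69.8
grip_force: 0.0
```

Emit:
apply_moves(
  rows=[
    [0,0,25,0,0,0],
    [0,0,25,0,0,0],
    [0,0,15,0,0,0],
    [0,0,0,0,0,0],
    [0,0,0,0,0,0],
  ],
)

```text
time: 3.88
tool_pos: [592.2, -121.7, 137.2]
tcp_rot: [180.0, -0.1, 13.7]
ft_force: [0.6, 0.1, 0.6]
finger_gap: 70.0
grip_force: 0.0
```

```bash
python3 - <<'E'
from h import *
s,p,d=look('pics/w2.png');print(s['time'],s['tool_pos'],s['tcp_rot'],s['finger_gap'])
P=cloud(s,d)
m=(d>0)&(np.hypot(P[...,0]-591,P[...,1]+121)<40)&(P[...,2]>122)&(P[...,2]<132)&(p.max(-1)<90)
q=P[m];print(m.sum(),np.percentile(q,[1,50,99],axis=0).round(1).tolist())
if len(q): print(tool(s,[*(np.percentile(q[:,:2],1,axis=0)+np.percentile(q[:,:2],99,axis=0))/2,99]))
m=(d>0)&(np.hypot(P[...,0]-584,P[...,1]+260)<45)&(abs(P[...,2]-50)<4)
q=P[m][:,:2];print('ring',len(q),cv2.minEnclosingCircle(q.astype(np.float32)),np.median(P[m][:,2]))
E
```

```text
3.875 [ 592.1628207  -121.66897792  137.1504067 ] [ 1.79962520e+02 -5.72555260e-02  1.36649192e+01] 70.02621253378865
2479 [[578.4, -133.8, 122.7], [593.4, -119.9, 127.7], [605.9, -106.1, 129.1]]
[ 0.3 -1.7 38.1]
ring 2127 ((583.6282348632812, -260.6388244628906), 34.53253173828125) 49.81518144077954
```

View pics/w2.png

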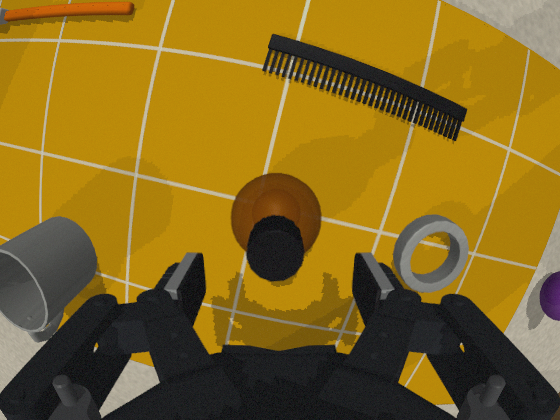

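Emit:
apply_moves(
  rows=[
    [0.3,-1.7,8,0,0,0],
    [0,0,15,0,0,0],
    [0,0,10,0,0,0],
    [0,0,4,0,0,0],
    [0,0,0,0,0,0],
  ],
)

```text
time: 4.55
tool_pos: [591.4, -119.4, 98.7]
tcp_rot: [-180.0, 0.1, 13.7]
ft_force: [-0.0, 0.2, -0.5]
finger_gap: 70.1
grip_force: 0.0
```

Emit:
apply_moves(
  rows=[
    [0,0,0,0,0,0],
    [0,0,0,0,0,0],
    [0,0,0,0,0,0],
    [0,0,0,0,0,0],
    [0,0,0,0,0,0],
  ],
  fingers=20,
  grip_force=30,
)

```text
time: 5.18
tool_pos: [592.1, -119.7, 99.9]
tcp_rot: [180.0, -0.0, 13.7]
ft_force: [0.1, -0.2, 4.2]
finger_gap: 28.9
grip_force: 29.6
```

Emit:
apply_moves(
  rows=[
    [0,0,0,0,0,0],
    [0,0,0,0,0,0],
    [0,0,0,0,0,0],
    [0,0,0,0,0,0],
    [0,0,0,0,0,0],
  ],
)

```text
time: 5.8
tool_pos: [592.1, -119.7, 99.9]
tcp_rot: [180.0, -0.1, 13.7]
ft_force: [0.6, -0.6, 4.9]
finger_gap: 29.1
grip_force: 29.7
```

Emit:
apply_moves(
  rows=[
    [0,0,-4,0,0,0],
    [0,0,-8,0,0,0],
    [0,0,-12,0,0,0],
    [0,0,-12,0,0,0],
    [0,0,-8,0,0,0],
  ],
  grip_force=45,
)

```text
time: 6.42
tool_pos: [592.2, -119.7, 144.8]
tcp_rot: [180.0, -0.1, 13.7]
ft_force: [-0.3, 0.5, -2.8]
finger_gap: 28.9
grip_force: 44.5
```

Emit:
apply_moves(
  rows=[
    [0,0,-6,0,0,0],
    [0,0,0,0,0,0],
    [0,0,0,0,0,0],
    [0,0,0,0,0,0],
    [0,0,0,0,0,0],
  ],
)

```text
time: 7.05
tool_pos: [591.5, -119.5, 148.9]
tcp_rot: [-180.0, 0.0, 13.7]
ft_force: [-1.5, -0.3, -2.2]
finger_gap: 28.4
grip_force: 44.5
```

```bash
python3 - <<'E'
from h import *
from scipy.optimize import least_squares
p,d=eyes.snapshot('side');c=eyes.get_calibration('side');K,R,t=[np.array(c[k]) for k in('intrinsics','R','t')]
s=sense();print(s['tool_pos'],s['ft_force'],s['finger_gap'])
def cl(p,d,K,R,t):
    v,u=np.mgrid[:420,:560];q=np.stack([(u-K[0,2])/K[0,0]*d,(v-K[1,2])/K[1,1]*d,d],-1);return (q-t)@R
def ball(P,d,p):
    tp=np.array(s['tool_pos'])
    # tip z = tcp; ball centre ~ tcp -37
    m=(d>0)&(np.hypot(P[...,0]-tp[0],P[...,1]-tp[1])<42)&(P[...,2]<tp[2]-8)&(P[...,2]>52)
    q=P[m]
    if len(q)<20: print('few',len(q));return
    f=least_squares(lambda x:np.linalg.norm(q-x,axis=1)-32,tp-[0,0,37],loss='soft_l1');print(len(q),'ball',f.x.round(1),'rms',np.sqrt(np.mean(f.fun**2)))
P=cl(p,d,K,R,t);ball(P,d,p)
s,pw,dw=look();ball(cloud(s,dw),dw,pw)
X=R@np.array(s['tool_pos'])+t;u,v=(K@X)[:2]/X[2];print(u,v)
u,v=int(u),int(v);a=p[max(v-70,0):v+70,max(u-70,0):u+70]
b=cv2.resize(pw,(560,420));cv2.imwrite('pics/l.png',cv2.cvtColor(np.hstack([cv2.resize(a,(380,380)),cv2.resize(pw,(420,315))[:, :] if 0 else cv2.resize(pw,(420,380))]),cv2.COLOR_RGB2BGR))
E
```

```text
[ 591.54744188 -119.48421747  149.01172474] [ 0.01724544 -0.04376585 -2.02599373] 28.47653113584568
379 ball [ 590.3 -120.9  110.1] rms 1.7298335407238827
5405 ball [ 590.4 -120.1  110.7] rms 0.45439406716675984
220.60210572270293 165.36397090605
```

View pics/l.png

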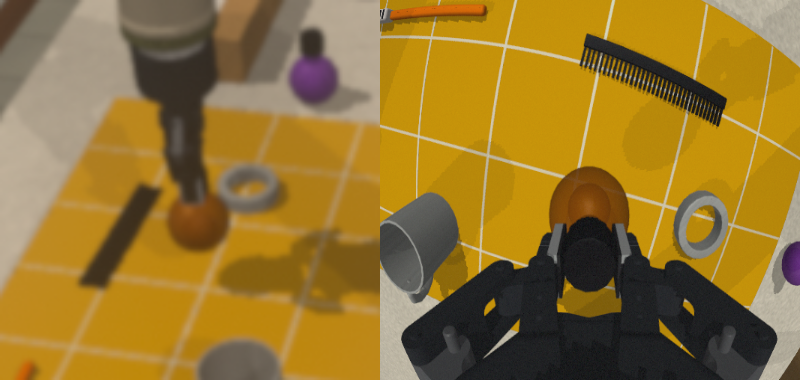

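Emit:
apply_moves(
  rows=[
    [-3,10,0,0,0,0],
    [-6,20,0,0,0,0],
    [-8,27,0,0,0,0],
    [-8,27,0,0,0,0],
    [-7,24,0,0,0,0],
  ],
)

```text
time: 7.78
tool_pos: [585.7, -234.5, 149.3]
tcp_rot: [180.0, 0.0, 13.6]
ft_force: [0.6, -0.0, -2.6]
finger_gap: 28.9
grip_force: 44.6
```

Emit:
apply_moves(
  rows=[
    [-5,17,0,0,0,0],
    [-2.8,9.8,0,0,0,0],
    [0,0,5,0,0,0],
    [0,0,5,0,0,0],
    [0,0,0,0,0,0],
  ],
)

```text
time: 8.4
tool_pos: [584.5, -258.8, 138.2]
tcp_rot: [-179.9, 0.1, 13.7]
ft_force: [0.7, 1.0, -2.3]
finger_gap: 28.8
grip_force: 44.7
```

```bash
cat >> h.py <<'E'
def fit():
    from scipy.optimize import least_squares
    s,p,d=look();P=cloud(s,d);tp=np.array(s['tool_pos']);print(s['time'],tp,s['ft_force'],s['finger_gap'])
    m=(d>0)&(np.hypot(P[...,0]-tp[0],P[...,1]-tp[1])<42)&(P[...,2]<tp[2]-8)&(P[...,2]>55)
    q=P[m];f=least_squares(lambda x:np.linalg.norm(q-x,axis=1)-32,tp-[0,0,37],loss='soft_l1').x
    print('ball',len(q),f.round(1))
    m=(d>0)&(np.hypot(P[...,0]-583.6,P[...,1]+260.6)<40)&(abs(P[...,2]-50)<2.5)
    q=P[m][:,:2]; r=np.hypot(*(q-[583.6,-260.6]).T); q=q[r>24]
    # only the far rim shows: outer edge points by angle
    a=np.round(np.degrees(np.arctan2(q[:,1]+260.6,q[:,0]-583.6))/6); r=np.hypot(*(q-[583.6,-260.6]).T)
    e=np.array([q[a==k][np.argmax(r[a==k])] for k in np.unique(a) if (a==k).sum()>8])
    g=least_squares(lambda x:np.linalg.norm(e-x,axis=1)-34,[583.6,-260.6],loss='soft_l1').x
    print('ring',len(e),g.round(1))
    return s,p,f,g
E
python3 - <<'E'
from h import *
fit()
E
```

```text
8.4 [ 584.54187182 -258.76484203  138.24346756] [ 0.67155093  1.044513   -2.25399015] 28.84916312531292
ball 5408 [ 583.3 -259.4  100. ]
ring 26 [ 583.4 -261.2]
```

Emit:
apply_moves(
  rows=[
    [-0.3,1.3,5,0,0,0],
    [0,0,7,0,0,0],
    [0,0,6,0,0,0],
    [0,0,4,0,0,0],
    [0,0,2,0,0,0],
  ],
)

```text
time: 9.07
tool_pos: [584.7, -261.2, 114.8]
tcp_rot: [-180.0, 0.0, 13.7]
ft_force: [-0.0, 0.9, -2.0]
finger_gap: 28.5
grip_force: 44.7
```

Emit:
apply_moves(
  rows=[
    [0,0,1,0,0,0],
    [0,0,0.7,0,0,0],
    [0,0,0.5,0,0,0],
    [0,0,0.4,0,0,0],
    [0,0,0,0,0,0],
  ],
)

```text
time: 9.7
tool_pos: [584.9, -261.3, 112.7]
tcp_rot: [180.0, -0.0, 13.7]
ft_force: [0.7, -0.0, -2.4]
finger_gap: 28.6
grip_force: 44.7
```

Emit:
apply_moves(
  rows=[
    [0,0,0.6,0,0,0],
    [0,0,0.5,0,0,0],
    [0,0,0.5,0,0,0],
    [0,0,0.4,0,0,0],
    [0,0,0,0,0,0],
  ],
)

```text
time: 10.32
tool_pos: [584.9, -261.2, 110.6]
tcp_rot: [-180.0, 0.0, 13.7]
ft_force: [-0.4, -0.3, -2.3]
finger_gap: 28.7
grip_force: 44.7
```

Emit:
apply_moves(
  rows=[
    [0,0,0.4,0,0,0],
    [0,0,0.3,0,0,0],
    [0,0,0.3,0,0,0],
    [0,0,0,0,0,0],
    [0,0,0,0,0,0],
  ],
)

```text
time: 10.95
tool_pos: [584.9, -261.2, 109.7]
tcp_rot: [-180.0, -0.0, 13.7]
ft_force: [-1.4, 1.1, -1.9]
finger_gap: 28.7
grip_force: 44.7
```

Emit:
apply_moves(
  rows=[
    [0,0,0.3,0,0,0],
    [0,0,0.3,0,0,0],
    [0,0,0.3,0,0,0],
    [0,0,0,0,0,0],
    [0,0,0,0,0,0],
  ],
)

```text
time: 11.58
tool_pos: [585.2, -261.3, 109.3]
tcp_rot: [180.0, -0.0, 13.7]
ft_force: [-1.6, 1.7, 4.4]
finger_gap: 28.5
grip_force: 45.1
```

Emit:
apply_moves(
  rows=[
    [0,0,0.3,0,0,0],
    [0,0,0.2,0,0,0],
    [0,0,0.2,0,0,0],
    [0,0,0,0,0,0],
    [0,0,0,0,0,0],
  ],
)

```text
time: 12.2
tool_pos: [585.3, -261.3, 109.2]
tcp_rot: [180.0, -0.1, 13.7]
ft_force: [-2.5, 1.9, 9.1]
finger_gap: 29.0
grip_force: 45.6
```

Emit:
apply_moves(
  rows=[
    [0,0,-0.4,0,0,0],
    [0,0,0,0,0,0],
    [0,0,0,0,0,0],
    [0,0,0,0,0,0],
    [0,0,0,0,0,0],
  ],
  grip_force=20,
)

```text
time: 12.82
tool_pos: [585.3, -261.3, 109.3]
tcp_rot: [180.0, -0.0, 13.7]
ft_force: [-2.4, 2.7, 6.6]
finger_gap: 28.8
grip_force: 45.5
```

Emit:
apply_moves(
  rows=[
    [0,0,0,0,0,0],
    [0,0,0,0,0,0],
    [0,0,0,0,0,0],
    [0,0,0,0,0,0],
    [0,0,0,0,0,0],
  ],
  fingers=34,
)

```text
time: 13.45
tool_pos: [584.9, -261.2, 108.4]
tcp_rot: [-180.0, 0.0, 13.7]
ft_force: [0.1, -0.1, 0.0]
finger_gap: 33.7
grip_force: 0.0
```

Emit:
apply_moves(
  rows=[
    [0,0,0,0,0,0],
    [0,0,0,0,0,0],
    [0,0,0,0,0,0],
    [0,0,0,0,0,0],
    [0,0,0,0,0,0],
  ],
  fingers=70,
)

```text
time: 14.08
tool_pos: [584.9, -261.3, 108.5]
tcp_rot: [180.0, -0.0, 13.7]
ft_force: [0.2, -0.2, 0.8]
finger_gap: 70.2
grip_force: 0.0
```

```bash
python3 - <<'E'
from h import *
s,p,d=look('pics/w3.png');P=cloud(s,d);print(s['time'],s['tool_pos'],s['ft_force'],s['finger_gap'])
m=(d>0)&(np.hypot(P[...,0]-584,P[...,1]+261)<35)&(P[...,2]>125)&(p.max(-1)<90)&(P[...,2]<150)
q=P[m];print('cap',m.sum(),np.percentile(q,[1,50,99],axis=0).round(1).tolist())
E
```

```text
14.075 [ 584.92873282 -261.26996111  108.50494883] [ 0.15053445 -0.23456657  0.78510913] 70.18365311640876
cap 4662 [[569.1, -273.8, 125.7], [584.4, -258.1, 136.5], [597.4, -226.3, 147.8]]
```

View pics/w3.png

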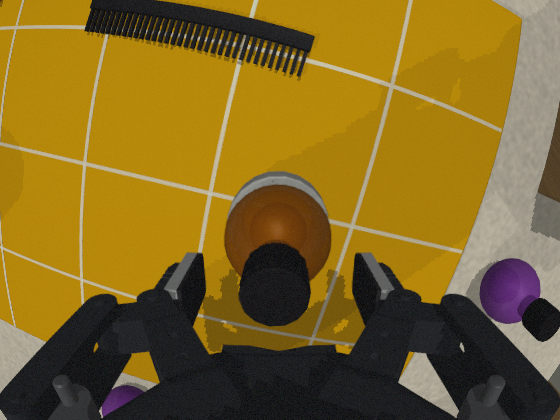

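Bottle sits in the ring, upright (cap at pixel 275,285), with both fingers clear. Retreating straight up.

Emit:
apply_moves(
  rows=[
    [0,0,-8,0,0,0],
    [0,0,-15,0,0,0],
    [0,0,-25,0,0,0],
    [0,0,-30,0,0,0],
    [0,0,-20,0,0,0],
  ],
)

```text
time: 14.75
tool_pos: [585.8, -261.7, 209.7]
tcp_rot: [179.9, -0.1, 13.7]
ft_force: [0.2, 0.1, -0.1]
finger_gap: 70.0
grip_force: 0.0
```

Emit:
apply_moves(
  rows=[
    [0,0,-10,0,0,0],
    [0,0,0,0,0,0],
    [0,0,0,0,0,0],
    [0,0,0,0,0,0],
    [0,0,0,0,0,0],
  ],
)

```text
time: 15.38
tool_pos: [584.6, -261.1, 215.6]
tcp_rot: [-179.9, 0.1, 13.7]
ft_force: [-0.3, -0.6, -1.1]
finger_gap: 70.2
grip_force: 0.0
```

```bash
python3 - <<'E'
from h import *
from bench import job
s,p,d=look();P=cloud(s,d);print(s['time'],s['tool_pos'])
m=(d>0)&(np.hypot(P[...,0]-584,P[...,1]+261)<35)&(P[...,2]>131)&(P[...,2]<145)
q=P[m];print('cap',m.sum(),np.percentile(q,[1,50,99],axis=0).round(1).tolist())
c=np.median(q,axis=0)
if abs(c[0]-584)<8 and abs(c[1]+261)<8 and 132<c[2]<142: print(job.hand_in())
E
```

```text
15.375 [ 584.58341654 -261.09941939  215.63084367]
cap 1331 [[568.3, -274.2, 132.0], [583.3, -260.2, 136.7], [596.5, -246.4, 138.2]]
the job is handed in; nothing more can be done
None
```

The round-bottomed bottle is in the steel ring, upright and released; the last wrist picture put its cap within about 1 mm of the ring axis, and I handed the job in at 15.4 s (no verdict was returned).

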